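Load a round coupon into the stamping press

ROBOT

A 6-joint arm with a two-finger parallel gripper is mounted at the origin on a cart in front of the work surface, level with it; the furniture and walls round the work are solid. World frame = base frame: x ahead of the robot, y to its left, z up, the work surface at z = 0. Lengths are in mm, angles in rad, forces in N, time in s.
With the tool pointing down it reaches from about 275 to 1000 mm from the base axis. Payload 8.4 kg.
Tool frame: the origin (TCP) lies midway between the tips of the shut fingers; the grasp point (between the pads) lies 19 mm behind it; z points along the fingers, y is the line along which they close (so a half turn about z gives the same grasp; the last joint's range is limited). The gripper opens to 85 mm and grips with 20 to 120 N. Pads are 22 mm wide; open, the fingers measure 114 mm over their backs; the gripper's body (76 mm by 85 mm) begins 54 mm behind the grasp point. The pads swing forward as they close: fully open they stand 13 mm farther back than shut.
Start: joints at [1.118, 0.353, 1.633, -0, 1.155, -0.002], TCP at [272.302, 562.565, 210.181] pointing down, gripper open.
Joint ranges: [-2.63, 2.63], [-0.92, 2.1], [0.06, 2.66], [-1.3, 4.44], [0, 2.69], [-3.02, 3.02]. Speed limits (rad/s): [2.22, 2.22, 2.79, 3.14, 3.14, 3.14].

INTERFACE

Orientations are given as [roll, pitch, yaw] about the fixed x, y, z axes, in that order (R = Rz(yaw) Ry(pitch) Rx(roll)).
In Python, from rig import r, cams gives the robot as it stands. The module is installed in compiled form; this text tells all that it offers.
- The arm moves only by the tool send_rows, never from a script. Its argument "targets" is one flat list of numbers, 7 for each row, row after row: the shift along the tool's x, y, z in m, then the turn, a rotation vector about the tool's x, y, z in rad, then the opening, from -1 (shut) to 1 (fully open). In form: [tx, ty, tz, wx, wy, wz, fingers, tx, ty, tz, wx, wy, wz, fingers, ...]. A call has 1 to 12 rows; each row is the pose to reach, as a shift and turn from the pose commanded when the call began, along the tool's axes at that moment; what a row does not reach only later rows make up. A row lasts 1/12 s, in which the tool goes at most 41.7 mm and 7.16 degrees, less where a joint would pass 70% of its speed; a pose out of reach is approached as far as the arm can. A call with a gripper value outside its range is refused whole. The fingers move at their own pace and stop on an object; "grip_force" is the grip in N (left out, the last holds). Time passes only in rows, so rows that repeat a pose let the fingers close. It gives the time, the measured TCP pose, the force, the opening and the grip force at its end, in the units of the state.
- r.sense(): the state, without advancing time (a new reading comes with each control period).
- cams.grab_frame(name): name is "scene" or "side" or "wrist"; returns a dict with "color" (420x560x3 uint8, blue, green, red), "fx", "fy", "cx", "cy" (pixels), "xyz" and "attitude" of the camera in the world. Camera axes: x right, y down, z forward; pixel columns grow to the right and rows downward; lengths in mm; the calibration is good to about 2 mm. A picture is of the moment at which its call begins. There is no depth.
- r.sign_off(): hands the job in; it is judged then, once.
The state is a dict: "clock": time; "qpos": joint angles; "qvel": joint speeds; "joint_efforts": joint torques, N m; "eef_pos": TCP position; "tcp_rot": TCP orientation; "contact_force": force on the tool from outside, world axes, zero at the start; "wrist_torque": the same for the moment, N m; "opening": opening from 0.0 (shut) to 1.0 (fully open); "grasp_force": force on a finger pad.
Only numpy, scipy, OpenCV 4.12 (cv2) and the standard library are available. Lean on these libraries where they do the work, as an engineer would, in place of code of your own. Each camera call takes 0.05 s, during which the arm holds its last target. There are 200 camera calls.

TASK

Load the number-stamping press with the round corrosion coupon. The coupon is already degreased, so do not pick it up: slide it across the loading table until it drops fully home and flat in the round nest of the shuttle, then push the shuttle all the way in against its stop under the stamping head. Leave the square coupon where it lies on the table and do not knock over the dropper bottle.

Things in the scene. Friction and masses are not known exactly. Their poses are not given: they have to be found in the camera images.
- press: Grey cast hand press on the bench, fixed. Origin on the bench under the nest centre when the shuttle is at its loading end (joint 0); x to the rear of the press, y to its left, z up. The shuttle runs along y in a channel at x -37 to +37 mm, just behind the loading table, its top 0.5 mm lower than the table, no other step between. Rear way behind the shuttle: x 38 to 51 mm, 47 mm high.
- table (a point): On the top surface of the dark steel loading table (40 mm above the bench), in the middle of its width: 100 mm in front (-x) of the press's origin and 12 mm to its right (-y); axes as the press. The flat top reaches from 67 mm in front of this point to 62 mm behind it and 122 mm to either side; no rims.
- head (a point): Centre of the underside of the stamping head, 85 mm above the bench; the nest comes to rest 50 mm below it. The head, ram and arm reach 24 mm to either side in y and 24 mm forward, up to 250 mm above the bench, joined to a column behind; a lever with a ball 325 mm up stands 48 mm to -y.
- shuttle (a joint): Travel of the shuttle along -y of the press, m: 0 = loading end, 0.13 = against the stop, nest under the stamping head. It slides stiffly (about 3 N) and stays where it is left; at the start it may stand up to 24 mm along.
- nest (a point): Centre of the floor of the shuttle's round nest: a pocket 53 mm in diameter, 4.5 mm deep in the aluminium shuttle, moving with it; axes as the press. Two locating dowels (8 mm thick, 9 mm above the shuttle top) stand behind it, 60 degrees either side of +x, 31 mm from its centre; the side towards the table is open.
- knob (a point): On the axis of the shuttle's black knob, 9 mm below its top and 30 mm above the shuttle top; 95 mm to +y of the nest centre. The knob is 20 mm thick at the head (from 22 to 39 mm above the shuttle top), 10 mm at the neck.
- coupon: Round plain steel coupon, 50 mm in diameter and 7 mm thick, 0.1 kg, lying on the loading table. Origin at the centre of its underside, z up. Seated in the nest its top stands 2.5 mm above the shuttle.
- square_coupon: Square plain steel coupon, 44 x 44 x 7 mm, on the loading table; stays there. Origin at the centre of its underside. Which side of the table each coupon lies on varies.
- dropper: White dropper bottle with a pink cap, 32 mm in diameter, 82 mm high, standing loose on the bench to the right of the table in front of the stamping head. Origin at the centre of its foot, z up.
Mind the look-alikes: they are no part of the job. What is shaped like the coupon but blue is not meant.

How it is judged (in metres and radians):
On the way:
1. the round coupon lies flat on the floor of the nest while the shuttle is still away from the head (horizontal distance between coupon and nest below 0.003 m and z of coupon in the frame of nest below 0.002 m and angle between the z axis of coupon and the z axis of nest, either way round below 0.05 rad and value of joint shuttle below 0.09 m), for 0.2 s.
At the end, for the whole second after the job is handed in: The round coupon lies flat on the nest's floor (centre within 3 mm, underside within 2 mm of the floor, tilt under 0.05 rad) and at rest, the shuttle is within 5 mm of its stop under the head, the square coupon is within 25 mm of where it lay and the dropper bottle stands upright (horizontal distance between coupon and nest below 0.003 m and z of coupon in the frame of nest below 0.002 m and angle between the z axis of coupon and the z axis of nest, either way round below 0.05 rad and value of joint shuttle above 0.125 m and linear speed of coupon below 0.01 m/s and distance of square_coupon from where it was at the start of the episode below 0.025 m and angle between dropper's own z axis and vertical below 0.3 rad); the robot touches nothing.
It fails at once if the round coupon is picked up: lifted more than 20 mm above the loading table (z of coupon in the frame of table above 0.02 m).
It fails at once if the square coupon is moved more than 25 mm (distance of square_coupon from where it was at the start of the episode above 0.025 m).
It fails at once if the dropper bottle is knocked over (angle between dropper's own z axis and vertical above 0.6 rad).
It also fails if it takes over 64 s, if anything falls off the work surface, if the arm or the gripper's body presses on something with over 40 N, if the wrist force passes 120 N, or if a joint passes its speed limit or range.

## Working session

There is one attempt and no reset: what is moved stays moved. The work goes in short steps, Python scripts to look and compute and a tool call to move; the robot and the scene stay as the last step left them, time stands still between calls to the robot, and variables do not carry over. Pictures are saved under pics/ and viewed, at most 10 in all, crops included, and the job is handed in when it is done.

Besides the shell and the picture viewer there is one more tool, called as a command line: name --argument value ..., lists and objects as JSON in quotes. send_rows: Moves the arm, as the interface text tells. Its arguments: {"type":"object","properties":{"targets":{"type":"array"},"grip_force":{"type":"number"}},"required":["targets"]}

```bash
mkdir -p pics
cat > h.py <<'E'
import numpy as np, cv2
from scipy.spatial.transform import Rotation as R
from rig import r, cams
def cam(n):
    f=cams.grab_frame(n); return f
def rot(f):
    a=np.array(f["attitude"],float)
    return a if a.shape==(3,3) else R.from_euler('xyz',a).as_matrix()
def ray(f,u,v):
    d=rot(f)@np.array([(u-f["cx"])/f["fx"],(v-f["cy"])/f["fy"],1.]); return np.array(f["xyz"],float),d
def onplane(f,u,v,z):
    o,d=ray(f,u,v); return o+d*(z-o[2])/d[2]
def proj(f,p):
    q=rot(f).T@(np.array(p,float)-np.array(f["xyz"])); return q[:2]/q[2]*[f["fx"],f["fy"]]+[f["cx"],f["cy"]]
E
python3 - <<'E'
from h import *
import pickle
F={}
for n in("scene","side","wrist"):
    f=cam(n);F[n]=f;print(n,f["fx"],f["cx"],f["cy"],f["xyz"],f["attitude"])
pickle.dump(F,open("f0.pkl","wb"))
cv2.imwrite("pics/a.png",cv2.resize(F["scene"]["color"],(800,600),interpolation=cv2.INTER_CUBIC))
cv2.imwrite("pics/b.png",cv2.resize(F["side"]["color"],(800,600),interpolation=cv2.INTER_CUBIC))
print(r.sense())
E
```

```text
scene 528.5507347841301 277.53706636885556 202.71783602317709 [  29.27295895 -304.65287542  645.37663803] [-2.31255697 -0.00753333 -1.00777896]
side 477.0393789783125 276.7443111020507 214.08693717993378 [ 413.01016146 -722.45172791  450.57096549] [-2.02786787  0.02150501 -0.1843814 ]
wrist 289.8768934825341 274.40113890106085 211.11859336803374 [204.70389933 594.67198475 373.58759229] [2.84476426e+00 1.79738392e-03 1.12081459e+00]
{'clock': 0.15, 'qpos': array([ 1.11758706e+00,  3.53512871e-01,  1.63394713e+00, -1.73157466e-05,
        1.15519333e+00, -2.37985708e-03]), 'qvel': array([-1.43953634e-04, -1.77298030e-03, -8.20783721e-04, -2.95544297e-04,
        1.60382462e-03, -3.06107833e-05]), 'joint_efforts': array([-4.73498239e-04, -6.05625272e+01, -3.42338204e+01,  5.80750134e-05,
        6.07681999e-03,  5.74173328e-06]), 'eef_pos': array([272.14926566, 562.21850871, 209.6261962 ]), 'tcp_rot': array([-3.14053194e+00,  1.33099824e-05,  2.69077025e+00]), 'contact_force': array([-0.21700778,  0.45623319, -0.3881154 ]), 'wrist_torque': array([ 0.03693437, -0.05193368, -0.02776805]), 'grasp_force': 0.0, 'opening': 0.99695927793561}
```

View pics/a.png

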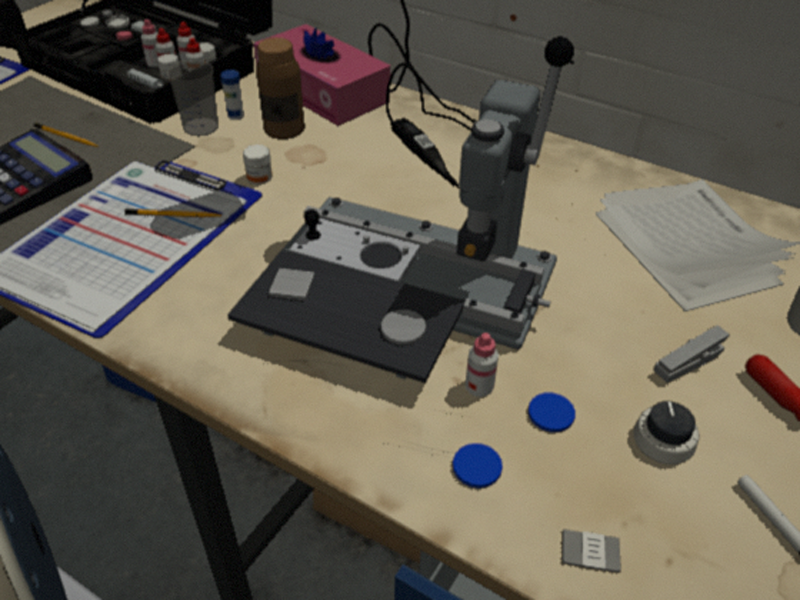

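View pics/b.png

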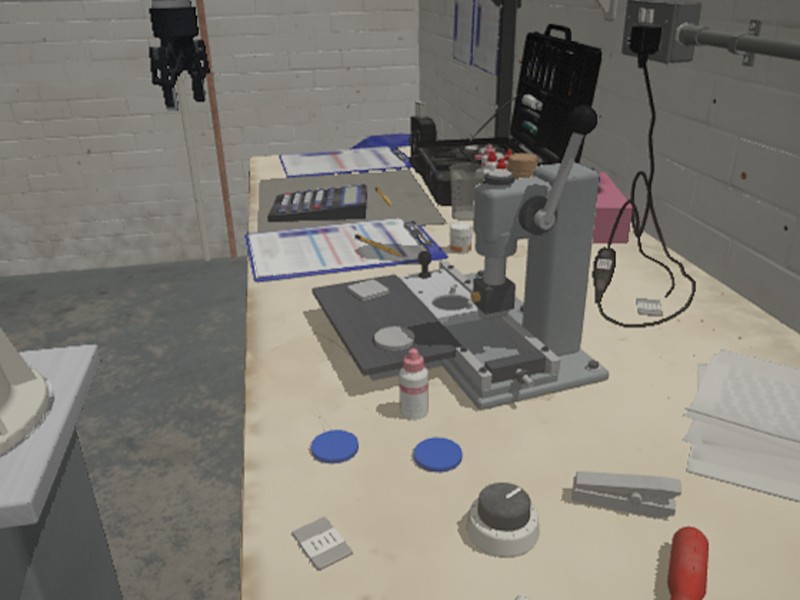

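Scene view (800-px picture): the round steel coupon is at (403,326) and the square coupon at (291,284). The blue discs at (552,411) and (477,465) lie on the bench and are the wrong colour, so they are look-alikes. The nest is at (382,255), the knob at (312,215) and the dropper at (482,365). I'll confirm with an enlarged crop and measure at the same time.

```bash
cat > m.py <<'E'
from h import *
import pickle
F=pickle.load(open("f0.pkl","rb"))
def blobs(n,roi,lo,hi,amin=60):
    f=F[n];im=f["color"];hsv=cv2.cvtColor(im,cv2.COLOR_BGR2HSV)
    m=cv2.inRange(hsv,lo,hi);k=np.zeros_like(m);x0,y0,x1,y1=roi;k[y0:y1,x0:x1]=255;m&=k
    return [c for c in cv2.findContours(m,cv2.RETR_EXTERNAL,cv2.CHAIN_APPROX_NONE)[0] if cv2.contourArea(c)>amin]
def world(f,c,z):
    return np.array([onplane(f,u,v,z)[:2] for u,v in c.reshape(-1,2)],np.float32)
E
python3 - <<'E'
from m import *
for n,roi in(("scene",(150,180,330,270)),("side",(210,190,310,265))):
    f=F[n]
    for c in blobs(n,roi,(0,0,115),(180,70,255)):
        w=world(f,c,47);(x,y),s,a=cv2.minAreaRect(w);m=c.reshape(-1,2).mean(0)
        print(n,m.round(),"A",cv2.contourArea(c),(round(x,1),round(y,1)),np.round(s,1),round(a,1))
    for c in blobs(n,(150,130,340,290),(0,0,0),(180,255,75),1500):
        p=cv2.approxPolyDP(cv2.convexHull(c),4,True).reshape(-1,2)
        print(n,"dark",[(tuple(q),tuple(onplane(f,*q,40)[:2].round(1))) for q in p])
im=F["scene"]["color"][125:280,150:400]
cv2.imwrite("pics/c.png",cv2.resize(im,(800,496),interpolation=cv2.INTER_CUBIC))
E
```

```text
scene [315. 256.] A 491.5 (515.5, -73.0) [71.6 36.3] 10.0
scene [282. 228.] A 357.5 (534.4, 1.9) [35.8 45.7] 15.0
scene [204. 198.] A 358.5 (528.5, 152.3) [41.8 41.9] 23.3
scene [256. 185.] A 268.5 (595.8, 94.2) [ 39.7 112.4] 32.8
scene [165. 228.] A 1987.0 (455.7, 162.4) [215.5  66.7] 42.3
scene dark [((np.int32(339), np.int32(130)), (np.float64(838.7), np.float64(55.6))), ((np.int32(339), np.int32(232)), (np.float64(584.9), np.float64(-75.7))), ((np.int32(296), np.int32(268)), (np.float64(483.2), np.float64(-56.2))), ((np.int32(160), np.int32(223)), (np.float64(446.0), np.float64(178.6))), ((np.int32(214), np.int32(147)), (np.float64(658.1), np.float64(230.6)))]
side [292. 262.] A 157.5 (547.5, -84.6) [21.2 55.8] 77.5
side [275. 236.] A 253.5 (533.6, 3.2) [39.7 51.8] 16.6
side [253. 214.] A 2637.5 (507.2, 64.6) [296.7 208.9] 76.6
```

View pics/c.png

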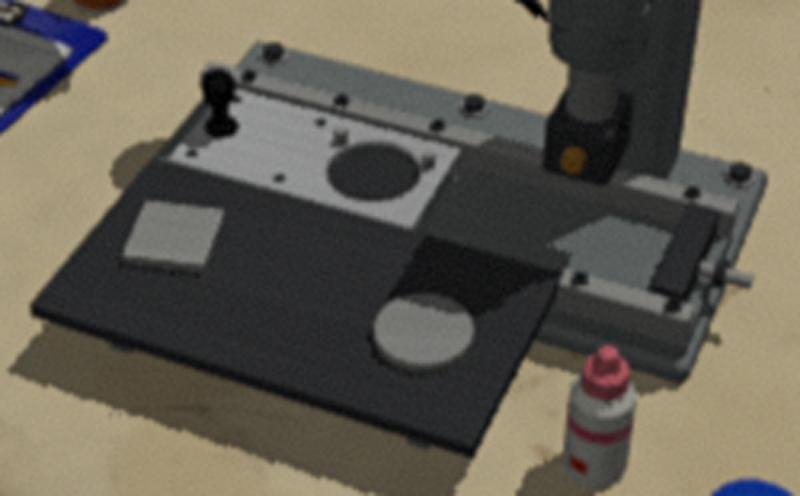

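The crop confirms it: the grey steel disc at crop (424,330) is the round coupon and the square lies at (175,235). The nest is at (374,171), the knob top at (217,78) and the dropper at (600,420). Next step is metric fitting.

Run:
```python
from m import *
f=F["scene"]
P=lambda u,v,z:onplane(f,150+u/3.2,125+v/3.2,z)[:2]
c={k:P(u,v,z) for k,u,v,z in(("FL",35,305,40),("FR",473,443,40),("RR",563,271,40),("RL",162,160,40),("nest",374,171,39.5),("coup",424,330,47),("knobtop",218,76,78.5),("dropcap",607,355,80),("dropfoot",598,470,0),("sq",175,234,47))}
for k,v in c.items(): print(k,v.round(1))
print("front",np.linalg.norm(c["FL"]-c["FR"]),"left",np.linalg.norm(c["FL"]-c["RL"]),"right",np.linalg.norm(c["FR"]-c["RR"]))
d=c["FL"]-c["FR"];print("yaw front",np.degrees(np.arctan2(-d[0],d[1])));d=c["RL"]-c["FL"];print("yaw L",np.degrees(np.arctan2(d[1],d[0])))
d=c["RR"]-c["FR"];print("yaw R",np.degrees(np.arctan2(d[1],d[0])))
# nest hole: dark blob inside bright shuttle
for n,roi in(("scene",(245,160,290,192)),("side",(295,195,345,222))):
  g=F[n];gray=cv2.cvtColor(g["color"],cv2.COLOR_BGR2GRAY);x0,y0,x1,y1=roi
  m=np.zeros_like(gray);m[y0:y1,x0:x1]=(gray[y0:y1,x0:x1]<100)*255
  for cc in cv2.findContours(m,cv2.RETR_EXTERNAL,cv2.CHAIN_APPROX_NONE)[0]:
    if cv2.contourArea(cc)>150:
      (x,y),s,a=cv2.fitEllipse(world(g,cc,39.5));print(n,"nest",cv2.boundingRect(cc),round(x,1),round(y,1),np.round(s,1))
# coupon: gray>60 & bright vs table
for n,roi,t in(("scene",(262,213,302,245),75),("side",(255,222,295,248),85)):
  g=F[n];gray=cv2.cvtColor(g["color"],cv2.COLOR_BGR2GRAY);x0,y0,x1,y1=roi
  for t in(60,70,80,95):
    m=np.zeros_like(gray);m[y0:y1,x0:x1]=(gray[y0:y1,x0:x1]>t)*255
    for cc in cv2.findContours(m,cv2.RETR_EXTERNAL,cv2.CHAIN_APPROX_NONE)[0]:
      if cv2.contourArea(cc)>150:
        (x,y),s,a=cv2.fitEllipse(world(g,cc,47));print(n,t,"coupon",cv2.boundingRect(cc),round(x,1),round(y,1),np.round(s,1))
```

```text
FL [451.6 181.5]
FR [492.4 -53.9]
RR [619.6 -33.2]
RL [578.  199.6]
nest [634.9  94.7]
coup [537.5   1.5]
knobtop [617.9 187.2]
dropcap [541.5 -95.4]
dropfoot [541.2 -98.4]
sq [527.1 149.7]
front 238.92626158673724 left 127.75223135118088 right 128.87935493755063
yaw front 9.836729980294894
yaw L 8.127640446028915
yaw R 9.22837539386088
scene nest (252, 166, 34, 22) 637.3 97.4 [52.2 63.7]
side nest (303, 207, 26, 10) 635.1 95.2 [39.5 49. ]
side nest (319, 195, 26, 27) 681.0 116.1 [ 46.1 134.6]
scene 60 coupon (266, 218, 33, 22) 536.5 2.7 [45.3 51.1]
scene 70 coupon (267, 218, 31, 21) 536.2 2.7 [42. 51.]
scene 80 coupon (267, 218, 31, 21) 535.7 2.6 [40.7 50.4]
scene 95 coupon (267, 219, 31, 20) 536.2 2.8 [39.5 49.1]
side 60 coupon (255, 222, 40, 26) 535.2 9.7 [ 81.1 107.7]
side 70 coupon (255, 222, 40, 26) 535.0 9.8 [ 80.8 107.6]
side 80 coupon (255, 222, 40, 26) 534.8 9.9 [ 80.7 107.2]
side 95 coupon (262, 228, 28, 18) 537.2 1.8 [45.2 60.2]
```

```bash
cat >> h.py <<'E'
YAW=np.radians(9.3); O=np.array([634.7,101.9])
c,s=np.cos(YAW),np.sin(YAW); M=np.array([[c,-s],[s,c]])
def p2w(p): return O+M@np.array(p,float)
def w2p(w): return M.T@(np.array(w)[:2]-O)
def goal(px,py,z,yawp):
    "press-frame goal (mm, deg) -> row in tool axes from the measured pose"
    st=r.sense();T=R.from_euler('xyz',st["tcp_rot"]);G=R.from_euler('xyz',[np.pi,0,YAW+np.radians(yawp)])
    d=T.inv().apply(np.r_[p2w([px,py]),z]-st["eef_pos"])/1000
    print("row",d.round(4),(T.inv()*G).as_rotvec().round(3))
def now():
    st=r.sense();print("t",round(st["clock"],2),"press",w2p(st["eef_pos"]).round(1),"z",st["eef_pos"][2].round(1),"yawp",np.degrees(st["tcp_rot"][2]-YAW).round(1),"F",st["contact_force"].round(1),"op",round(st["opening"],2))
E
python3 - <<'E'
from h import *
now();print(w2p([537,2.2]),w2p([527.1,149.7]))
d=np.array([np.cos(np.radians(47.8)),np.sin(np.radians(47.8))]);p=w2p([537,2.2])-56*d;print(p,p2w(p));goal(*p,120,47.8)
E
```

```text
t 0.15 press [-283.4  512.9] z 209.6 yawp 144.9 F [-0.2  0.5 -0.4] op 1.0
[-112.52770446  -82.6008216 ] [-98.46101244  64.56027439]
[-150.14405746 -124.085879  ] [506.5822308  -44.81871241]
row [-0.4755 -0.4441  0.0901] [-1.000e-03  1.000e-03  1.694e+00]
```

send_rows --targets '[-0.475,-0.444,0.02,0,0,1.69,-0.3,-0.475,-0.444,0.02,0,0,1.69,-0.3,-0.475,-0.444,0.02,0,0,1.69,-0.3,-0.475,-0.444,0.02,0,0,1.69,-0.3,-0.475,-0.444,0.02,0,0,1.69,-0.3,-0.475,-0.444,0.02,0,0,1.69,-0.3,-0.475,-0.444,0.02,0,0,1.69,-0.3,-0.475,-0.444,0.02,0,0,1.69,-0.3,-0.475,-0.444,0.02,0,0,1.69,-0.3,-0.475,-0.444,0.02,0,0,1.69,-0.3,-0.475,-0.444,0.02,0,0,1.69,-0.3,-0.475,-0.444,0.02,0,0,1.69,-0.3]'

```text
clock: 1.15
eef_pos: [452.4, 94.3, 194.9]
tcp_rot: [3.141, -0.0, 1.185]
contact_force: [1.5, 0.3, -0.9]
opening: 0.35
grasp_force: 0.0
```

Run:
```python
from h import *
now();goal(-150.1,-124.1,190,47.8)
```

```text
t 1.15 press [-181.1   21.9] z 194.9 yawp 58.6 F [ 1.5  0.3 -0.9] op 0.35
row [-0.1084  0.1026  0.0049] [ 0.    -0.     0.188]
```

send_rows --targets '[-0.108,0.103,0.0,0,0,0.188,-0.3,-0.108,0.103,0.0,0,0,0.188,-0.3,-0.108,0.103,0.02,0,0,0.188,-0.3,-0.108,0.103,0.04,0,0,0.188,-0.3,-0.108,0.103,0.06,0,0,0.188,-0.3,-0.108,0.103,0.06,0,0,0.188,-0.3,-0.108,0.103,0.06,0,0,0.188,-0.3,-0.108,0.103,0.06,0,0,0.188,-0.3]'

```text
clock: 1.82
eef_pos: [508.0, -41.7, 135.6]
tcp_rot: [3.141, -0.0, 1.003]
contact_force: [-0.5, -0.2, -0.8]
opening: 0.35
grasp_force: 0.0
```

Run:
```python
from h import *
import pickle
now();f=cam("wrist");pickle.dump(f,open("w1.pkl","wb"));cv2.imwrite("pics/d.png",f["color"])
print(f["xyz"],f["attitude"])
for n,p in(("coupon",(-112.5,-82.6,47)),("nest",(0,-7,39.5)),("sq",(-98.5,64.6,47))): print(n,proj(f,np.r_[p2w(p[:2]),p[2]]).round())
```

```text
t 1.82 press [-148.2 -121.2] z 135.6 yawp 48.2 F [-0.5 -0.2 -0.8] op 0.35
[547.79935191  21.10841101 299.69655869] [ 2.84424846e+00 -5.30034565e-05 -5.66616862e-01]
coupon [276. 149.]
nest [321. -31.]
sq [157. -16.]
```

View pics/d.png

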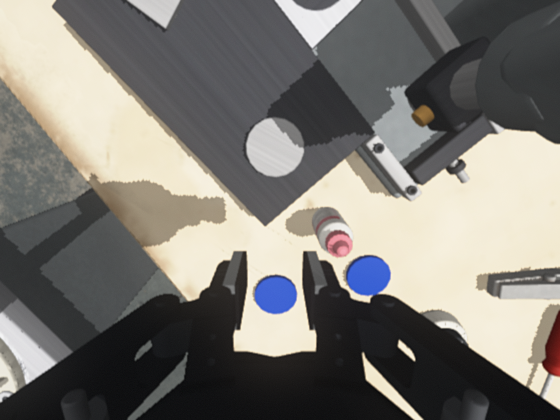

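Wrist view: the coupon is at (275,147) against a predicted (276,149), so the fit is good. The dropper at (335,235) is clear to the right of the fingers. I'll descend close behind the coupon.

Run:
```python
from h import *
goal(-112.5-42*.672,-82.6-42*.741,42,47.8)
```

```text
row [0.0102 0.0003 0.094 ] [ 0.001 -0.001  0.007]
```

send_rows --targets '[0.01,0,0.03,0,0,0,-0.3,0.01,0,0.055,0,0,0,-0.3,0.01,0,0.075,0,0,0,-0.3,0.01,0,0.085,0,0,0,-0.3,0.01,0,0.09,0,0,0,-0.3,0.01,0,0.092,0,0,0,-0.3,0.01,0,0.093,0,0,0,-0.3,0.01,0,0.093,0,0,0,-0.3,0.01,0,0.093,0,0,0,-0.3]'

```text
clock: 2.62
eef_pos: [514.0, -33.8, 42.8]
tcp_rot: [3.14, -0.001, 1.003]
contact_force: [0.1, -0.1, -0.0]
opening: 0.352
grasp_force: 0.0
```

Run:
```python
from h import *
now()
```

```text
t 2.62 press [-141.  -114.4] z 42.8 yawp 48.2 F [ 0.1 -0.1 -0. ] op 0.35
```

send_rows --targets '[0,0,0.001,0,0,0,-0.3,0,0,0.002,0,0,0,-0.3,0,0,0.003,0,0,0,-0.3,0,0,0.003,0,0,0,-0.3]'

```text
clock: 2.95
eef_pos: [513.1, -33.8, 38.8]
tcp_rot: [-3.142, 0.0, 1.003]
contact_force: [0.5, -0.7, -0.5]
opening: 0.351
grasp_force: 0.0
```

send_rows --targets '[0,0,0.001,0,0,0,-0.3,0,0,0.002,0,0,0,-0.3,0,0,0.002,0,0,0,-0.3]'

```text
clock: 3.2
eef_pos: [513.0, -33.8, 36.6]
tcp_rot: [-3.141, 0.0, 1.003]
contact_force: [0.2, -0.2, -0.2]
opening: 0.35
grasp_force: 0.0
```

Run:
```python
from h import *
now();f=cam("side");cv2.imwrite("pics/e.png",cv2.resize(f["color"][170:270,220:340],(720,600),interpolation=cv2.INTER_CUBIC))
```

```text
t 3.2 press [-142.  -114.2] z 36.6 yawp 48.2 F [ 0.2 -0.2 -0.2] op 0.35
```

View pics/e.png

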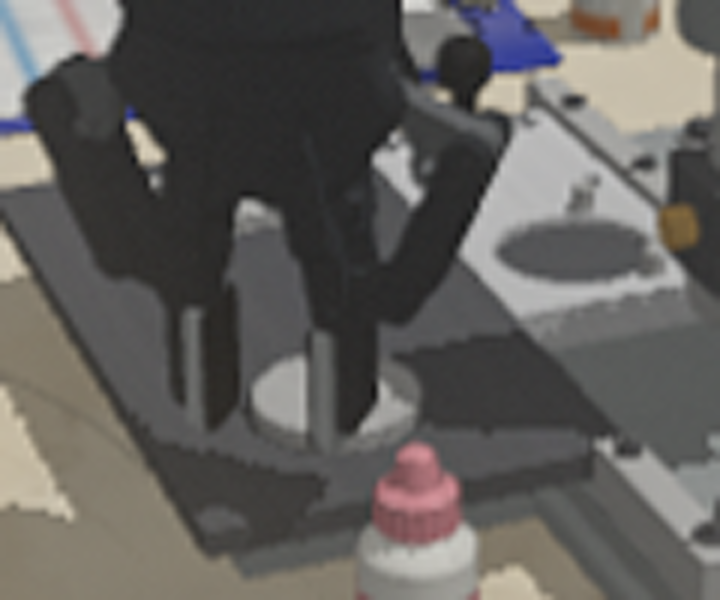

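Fingers are behind the coupon, with the tips just above the table and the dropper clear. I'll feel for the table.

send_rows --targets '[0,0,0.001,0,0,0,-0.3,0,0,0.001,0,0,0,-0.3]'

```text
clock: 3.42
eef_pos: [513.1, -33.8, 35.6]
tcp_rot: [-3.141, 0.0, 1.003]
contact_force: [0.8, 0.7, 0.1]
opening: 0.353
grasp_force: 0.0
```

send_rows --targets '[0,0,0.001,0,0,0,-0.3,0,0,0.001,0,0,0,-0.3]'

```text
clock: 3.58
eef_pos: [513.2, -33.8, 34.7]
tcp_rot: [-3.141, 0.0, 1.003]
contact_force: [0.2, 0.1, -0.0]
opening: 0.351
grasp_force: 0.0
```

send_rows --targets '[0,0,0.001,0,0,0,-0.3,0,0,0.001,0,0,0,-0.3]'

```text
clock: 3.75
eef_pos: [513.1, -33.8, 33.6]
tcp_rot: [-3.141, 0.0, 1.003]
contact_force: [0.2, 0.2, -0.1]
opening: 0.352
grasp_force: 0.0
```

send_rows --targets '[0,0,0.001,0,0,0,-0.3,0,0,0.001,0,0,0,-0.3]'

```text
clock: 3.92
eef_pos: [513.1, -33.8, 32.7]
tcp_rot: [-3.141, 0.0, 1.003]
contact_force: [-0.2, -0.1, -0.1]
opening: 0.352
grasp_force: 0.0
```

send_rows --targets '[0,0,0.001,0,0,0,-0.3,0,0,0.001,0,0,0,-0.3]'

```text
clock: 4.08
eef_pos: [513.1, -33.8, 31.7]
tcp_rot: [-3.141, 0.0, 1.003]
contact_force: [-1.1, -0.3, -0.8]
opening: 0.353
grasp_force: 0.0
```

Run:
```python
from h import *
f=cam("side")
u=np.array([np.cos(np.radians(48.2)),np.sin(np.radians(48.2))]);rt=np.array([u[1],-u[0]])
for px in((254.2,241.7),(274.2,244.2)):
  for z in (36,40,44,48):
    d=w2p(onplane(f,*px,z))-[-142,-114.2]; print(px,z,"fwd",(d@u).round(1),"right",(d@rt).round(1))
now()
cv2.imwrite("pics/f.png",cv2.resize(f["color"][190:265,230:320],(720,600),interpolation=cv2.INTER_CUBIC))
```

```text
(254.2, 241.7) 36 fwd 28.4 right -33.9
(254.2, 241.7) 40 fwd 22.0 right -30.8
(254.2, 241.7) 44 fwd 15.6 right -27.7
(254.2, 241.7) 48 fwd 9.3 right -24.6
(274.2, 244.2) 36 fwd 32.2 right 2.8
(274.2, 244.2) 40 fwd 25.8 right 5.5
(274.2, 244.2) 44 fwd 19.3 right 8.2
(274.2, 244.2) 48 fwd 12.9 right 10.9
t 4.13 press [-141.9 -114.2] z 31.7 yawp 48.2 F [-0.  -0.5 -0.4] op 0.35
```

View pics/f.png

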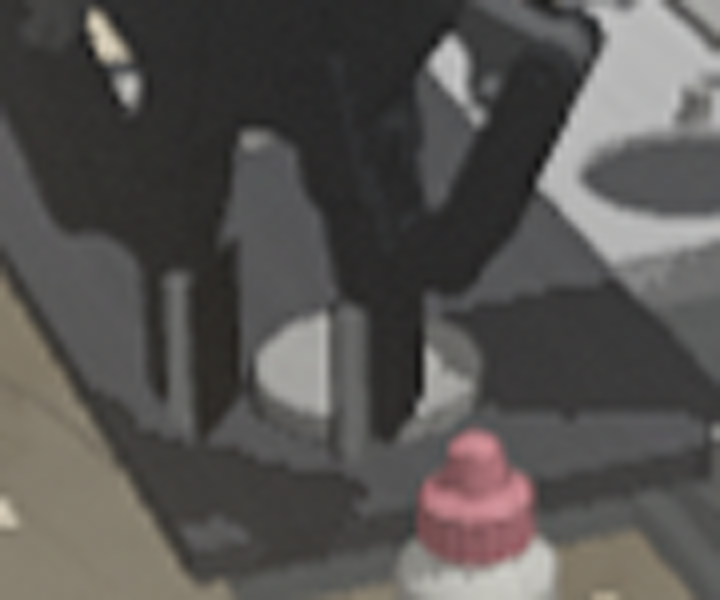

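The view confirms that the pad tips are still above the table at this opening, because of the pad swing. I'll continue down gently.

send_rows --targets '[0,0,0.001,0,0,0,-0.3,0,0,0.001,0,0,0,-0.3]'

```text
clock: 4.3
eef_pos: [513.2, -33.7, 30.7]
tcp_rot: [-3.141, 0.0, 1.003]
contact_force: [-0.0, -0.2, -0.1]
opening: 0.352
grasp_force: 0.0
```

send_rows --targets '[0,0,0.001,0,0,0,-0.3,0,0,0.001,0,0,0,-0.3]'

```text
clock: 4.47
eef_pos: [513.1, -33.8, 29.7]
tcp_rot: [-3.141, 0.0, 1.003]
contact_force: [-0.6, 1.3, 0.5]
opening: 0.351
grasp_force: 0.0
```

send_rows --targets '[0,0,0.001,0,0,0,-0.3,0,0,0.001,0,0,0,-0.3]'

```text
clock: 4.63
eef_pos: [513.1, -33.8, 28.6]
tcp_rot: [-3.141, 0.0, 1.003]
contact_force: [-0.3, 0.5, 0.2]
opening: 0.35
grasp_force: 0.0
```

send_rows --targets '[0,0,0.001,0,0,0,-0.3,0,0,0.001,0,0,0,-0.3]'

```text
clock: 4.8
eef_pos: [513.1, -33.8, 27.7]
tcp_rot: [-3.141, 0.0, 1.003]
contact_force: [0.1, -0.2, -0.5]
opening: 0.35
grasp_force: 0.0
```

send_rows --targets '[0,0,0.001,0,0,0,-0.3,0,0,0.001,0,0,0,-0.3]'

```text
clock: 4.97
eef_pos: [513.1, -33.8, 26.7]
tcp_rot: [-3.141, 0.0, 1.003]
contact_force: [0.6, 0.3, 0.3]
opening: 0.348
grasp_force: 0.0
```

Run:
```python
from h import *
now();f=cam("side")
cv2.imwrite("pics/g.png",cv2.resize(f["color"][200:265,240:318],(720,600),interpolation=cv2.INTER_CUBIC))
```

```text
t 4.97 press [-141.9 -114.2] z 26.7 yawp 48.2 F [0.6 0.3 0.3] op 0.35
```

View pics/g.png

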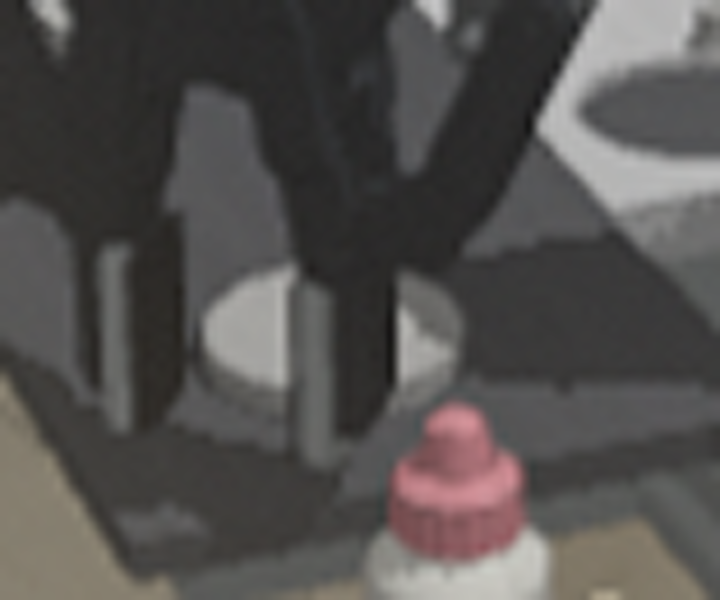

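Run:
```python
from h import *
f=cam("side");T=np.array([-141.9,-114.2])
u=np.array([np.cos(np.radians(48.2)),np.sin(np.radians(48.2))]);rt=np.array([u[1],-u[0]])
for px in((252.8,246.6),(274.5,250.4)):
  for z in (38,40,42,46):
    q=w2p(onplane(f,*px,z));d=q-T; print(px,z,q.round(1),"fwd",(d@u).round(1),"right",(d@rt).round(1))
```

```text
(252.8, 246.6) 38 [-156.7  -89.3] fwd 8.7 right -27.6
(252.8, 246.6) 40 [-157.6  -92.7] fwd 5.6 right -26.1
(252.8, 246.6) 42 [-158.6  -96. ] fwd 2.5 right -24.6
(252.8, 246.6) 46 [-160.5 -102.7] fwd -3.8 right -21.5
(274.5, 250.4) 38 [-126.2 -115.5] fwd 9.5 right 12.5
(274.5, 250.4) 40 [-127.3 -118.7] fwd 6.4 right 13.8
(274.5, 250.4) 42 [-128.4 -121.9] fwd 3.3 right 15.2
(274.5, 250.4) 46 [-130.6 -128.3] fwd -3.0 right 17.8
```

send_rows --targets '[0,0,0.001,0,0,0,-0.3,0,0,0.001,0,0,0,-0.3,0,0,0.001,0,0,0,-0.3]'

```text
clock: 5.32
eef_pos: [513.2, -33.8, 25.8]
tcp_rot: [-3.142, 0.0, 1.003]
contact_force: [-0.2, -0.3, -0.2]
opening: 0.349
grasp_force: 0.0
```

send_rows --targets '[0,0,0.001,0,0,0,-0.3,0,0,0.001,0,0,0,-0.3,0,0,0.001,0,0,0,-0.3]'

```text
clock: 5.57
eef_pos: [513.2, -33.7, 24.7]
tcp_rot: [-3.141, 0.0, 1.003]
contact_force: [0.4, -0.2, -0.4]
opening: 0.353
grasp_force: 0.0
```

send_rows --targets '[0,0,0.001,0,0,0,-0.3,0,0,0.001,0,0,0,-0.3,0,0,0.001,0,0,0,-0.3]'

```text
clock: 5.82
eef_pos: [513.1, -33.8, 23.7]
tcp_rot: [-3.141, 0.0, 1.003]
contact_force: [0.5, -0.1, -0.1]
opening: 0.347
grasp_force: 0.0
```

Run:
```python
from h import *
import pickle
f=pickle.load(open("w1.pkl","rb"));T=np.array([508,-41.7,135.6]);a=1.003
u=np.array([np.cos(a),np.sin(a),0]);rt=np.array([u[1],-u[0],0])
for h in(0,6,12,20,30):
  print(h,[proj(f,T+u*fw+rt*s*15+[0,0,h]).round() for fw in(11,-11) for s in(-1,1)])
g=cv2.cvtColor(f["color"],cv2.COLOR_BGR2GRAY)
print(g[235:300:6,225:250:3])
```

```text
0 [array([250., 232.]), array([299., 232.]), array([251., 265.]), array([298., 265.])]
6 [array([249., 235.]), array([300., 235.]), array([250., 269.]), array([299., 269.])]
12 [array([248., 239.]), array([301., 239.]), array([249., 274.]), array([300., 274.])]
20 [array([247., 245.]), array([302., 245.]), array([248., 281.]), array([301., 281.])]
30 [array([245., 253.]), array([304., 253.]), array([246., 291.]), array([303., 291.])]
[[234 234 233 232 233 234 233 234 234]
 [235 234 234 234 234 234 235 233 235]
 [236 234 236 236 236 235 235 236 238]
 [236 233 237  84  90  91  48 141 238]
 [222 223 119  90  92  82  49 108 240]
 [ 50  63  92  92  92  51  48  79 238]
 [ 48  92  91  91  84  45  46  57 240]
 [ 80  89  89  90  48  45  44  54 243]
 [ 90  89  86  80  43  44  43  56 243]
 [ 40  42 122  99  47  41  40 125 239]
 [ 41  40  41  43  48  39  36 227 238]]
```

send_rows --targets '[0,0,0.001,0,0,0,-0.3,0,0,0.002,0,0,0,-0.3,0,0,0.002,0,0,0,-0.3]'

```text
clock: 6.07
eef_pos: [513.1, -33.7, 21.6]
tcp_rot: [-3.141, 0.0, 1.003]
contact_force: [-0.2, 0.8, 0.6]
opening: 0.348
grasp_force: 0.0
```

send_rows --targets '[0,0,0.001,0,0,0,-0.3,0,0,0.002,0,0,0,-0.3,0,0,0.002,0,0,0,-0.3]'

```text
clock: 6.32
eef_pos: [513.1, -33.8, 19.6]
tcp_rot: [-3.141, 0.0, 1.003]
contact_force: [0.5, -0.3, -0.2]
opening: 0.346
grasp_force: 0.0
```

Run:
```python
from h import *
now();f=cam("side");w=cam("wrist")
a=cv2.resize(f["color"][200:265,240:318],(480,400),interpolation=cv2.INTER_CUBIC);b=cv2.resize(w["color"][120:320,180:340],(320,400),interpolation=cv2.INTER_CUBIC)
cv2.imwrite("pics/i.png",np.hstack([a,b]))
```

```text
t 6.32 press [-141.9 -114.2] z 19.6 yawp 48.2 F [ 0.5 -0.3 -0.2] op 0.35
```

View pics/i.png

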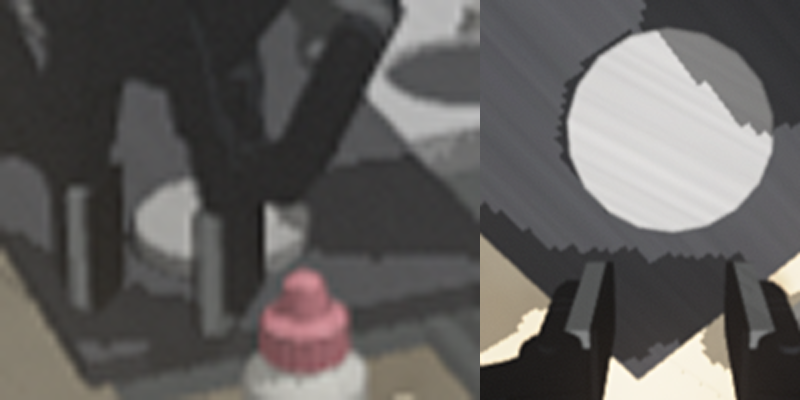

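The wrist half shows the tips at (242,251) and (307,251) over the table corner region, just behind the coupon. The side half shows the tips almost meeting their shadows. I'll go a few mm more until contact.

send_rows --targets '[0,0,0.001,0,0,0,-0.3,0,0,0.001,0,0,0,-0.3,0,0,0.001,0,0,0,-0.3]'

```text
clock: 6.67
eef_pos: [513.2, -33.7, 18.8]
tcp_rot: [-3.142, 0.0, 1.003]
contact_force: [-0.1, -0.2, -0.2]
opening: 0.352
grasp_force: 0.0
```

send_rows --targets '[0,0,0.001,0,0,0,-0.3,0,0,0.001,0,0,0,-0.3,0,0,0.001,0,0,0,-0.3]'

```text
clock: 6.92
eef_pos: [513.3, -33.8, 18.5]
tcp_rot: [3.141, -0.0, 1.003]
contact_force: [-3.1, 0.0, 10.1]
opening: 0.353
grasp_force: 5.1
```

send_rows --targets '[0,0,0.001,0,0,0,-0.3,0,0,0.001,0,0,0,-0.3,0,0,0.001,0,0,0,-0.3]'

```text
clock: 7.17
eef_pos: [513.3, -33.8, 18.4]
tcp_rot: [3.141, -0.0, 1.003]
contact_force: [-7.4, 0.0, 24.0]
opening: 0.351
grasp_force: 12.1
```

Contact at TCP z 18.6, so at this opening the tips sit about 21.4 mm behind the TCP. Raise about 1.2 mm off the table, then push diagonally.

send_rows --targets '[0,0,-0.0032,0,0,0,-0.3,0.005,0,-0.0032,0,0,0,-0.3,0.013,0,-0.0032,0,0,0,-0.3,0.023,0,-0.0032,0,0,0,-0.3,0.033,0,-0.0032,0,0,0,-0.3,0.043,0,-0.0032,0,0,0,-0.3,0.053,0,-0.0032,0,0,0,-0.3,0.063,0,-0.0032,0,0,0,-0.3,0.071,0,-0.0032,0,0,0,-0.3,0.077,0,-0.0032,0,0,0,-0.3,0.08,0,-0.0032,0,0,0,-0.3,0.08,0,-0.0032,0,0,0,-0.3]'

```text
clock: 8.17
eef_pos: [556.6, 34.3, 20.0]
tcp_rot: [3.141, -0.0, 1.003]
contact_force: [0.5, -0.4, -0.0]
opening: 0.35
grasp_force: 0.0
```

```bash
cat > t.py <<'E'
from h import *
def bright(n,roi,t,z):
    "coupon disc: bright low-saturation blob near roi -> press frame"
    f=cam(n);g=cv2.cvtColor(f["color"],cv2.COLOR_BGR2HSV);m=cv2.inRange(g,(0,0,t),(180,60,255));k=np.zeros_like(m);x0,y0,x1,y1=roi;k[y0:y1,x0:x1]=255;m&=k
    for c in cv2.findContours(m,cv2.RETR_EXTERNAL,cv2.CHAIN_APPROX_NONE)[0]:
        if cv2.contourArea(c)>150:
            (x,y),s,a=cv2.minAreaRect(np.array([onplane(f,u,v,z)[:2] for u,v in c.reshape(-1,2)],np.float32))
            print(n,cv2.boundingRect(c),"press",w2p((x,y)).round(1),np.round(s,1))
    return f
E
python3 - <<'E'
from t import *
now();f=bright("wrist",(180,80,360,260),130,47)
cv2.imwrite("pics/j.png",f["color"])
E
```

```text
t 8.17 press [-88.  -54.1] z 20.0 yawp 48.2 F [ 0.5 -0.4 -0. ] op 0.35
wrist (225, 164, 100, 94) press [-66.8 -30.8] [47.7 49.3]
wrist (236, 80, 124, 112) press [-25.9  -8.1] [27.1 67.3]
```

The coupon follows exactly, now at (-66.8,-30.8) and measured 48–49 mm across. Another 31 mm.

send_rows --targets '[0.005,0,0,0,0,0,-0.3,0.013,0,0,0,0,0,-0.3,0.021,0,0,0,0,0,-0.3,0.027,0,0,0,0,0,-0.3,0.031,0,0,0,0,0,-0.3,0.031,0,0,0,0,0,-0.3,0.01,0,0,0,0,0,-0.3,-0.01,0,-0.02,0,0,0,-0.3,-0.01,0,-0.04,0,0,0,-0.3,-0.01,0,-0.04,0,0,0,-0.3]'

```text
clock: 9.05
eef_pos: [552.3, 24.6, 62.9]
tcp_rot: [3.138, -0.002, 1.002]
contact_force: [1.1, 0.8, -0.3]
opening: 0.348
grasp_force: 0.0
```

Run:
```python
from t import *
now();f=bright("wrist",(150,0,400,260),130,47)
cv2.imwrite("pics/k.png",f["color"])
import pickle;pickle.dump(f,open("w2.pkl","wb"))
```

```text
t 9.05 press [-93.8 -63. ] z 62.9 yawp 48.1 F [ 1.1  0.8 -0.3] op 0.35
wrist (387, 230, 13, 30) press [ -37.7 -120.1] [21.3  8. ]
wrist (150, 63, 19, 49) press [-81.4  50.5] [25.7 10.1]
wrist (369, 0, 31, 45) press [40.6 -8.8] [12.1 27.9]
wrist (181, 0, 219, 169) press [-24.3  -2. ] [ 89.3 121.4]
```

View pics/k.png

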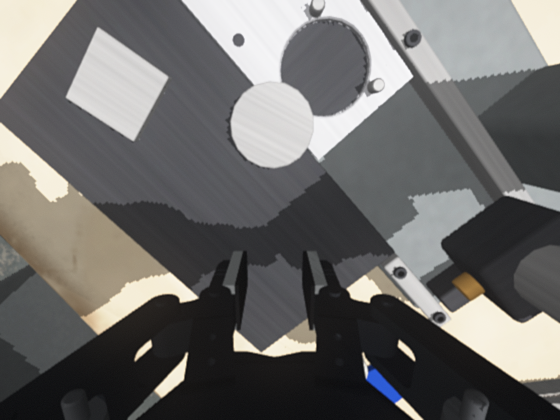

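Wrist view: the coupon is at (271,124), the nest rim at (326,67) with dowels at (317,8) and (376,86), and the square untouched at (117,84).

Run:
```python
from t import *
import pickle
f=pickle.load(open("w2.pkl","rb"));g=cv2.cvtColor(f["color"],cv2.COLOR_BGR2GRAY)
print("coupon",w2p(onplane(f,271.5,124.5,47)).round(1))
for u,v,n in((326,67,"nest"),(281,67,"L"),(371,67,"R"),(326,18,"T"),(326,117,"B")):print(n,w2p(onplane(f,u,v,39.5)).round(1))
for u,v in((317,6),(377,85)):print("dowel",w2p(onplane(f,u,v,48.5)).round(1))
# nest floor ellipse by threshold (dark hole + thin light rim)
m=((g<150)*255).astype(np.uint8);k=np.zeros_like(m);k[14:122,276:376]=255
k2=k.copy();cv2.circle(k2,(271,124),46,0,-1);e=cv2.Canny(g,60,150)&k2
p=np.column_stack(np.nonzero(e)[::-1]);w=np.array([w2p(onplane(f,u,v,39.5)) for u,v in p])
best=max(((sum(abs(np.hypot(*(w-[x,y]).T)-26.5)<.7)),x,y) for x in np.arange(-5,5,.5) for y in np.arange(-15,5,.5));print("circle r26.5",best,len(w))
goal(-95,-8,63,0)
```

```text
coupon [-46.4  -7.4]
nest [-0.9 -4.7]
L [-20.6  13. ]
R [ 18.8 -22.3]
T [14.8 14.8]
B [-18.5 -26.5]
dowel [11.9 21.3]
dowel [ 12.8 -31.4]
circle r26.5 (np.int64(258), np.float64(-2.0), np.float64(-5.0)) 605
row [ 0.0399 -0.0373 -0.0013] [ 0.002 -0.003  0.84 ]
```

Run:
```python
from t import *
goal(-98.5,-10.2,63,3)
```

```text
row [ 0.0359 -0.0385 -0.0013] [ 0.002 -0.003  0.787]
```

send_rows --targets '[0.036,-0.0385,0,0.002,-0.003,0.787,-0.3,0.036,-0.0385,0,0.002,-0.003,0.787,-0.3,0.036,-0.0385,0,0.002,-0.003,0.787,-0.3,0.036,-0.0385,0,0.002,-0.003,0.787,-0.3,0.036,-0.0385,0,0.002,-0.003,0.787,-0.3,0.036,-0.0385,0,0.002,-0.003,0.787,-0.3,0.036,-0.0385,0,0.002,-0.003,0.787,-0.3,0.036,-0.0385,0,0.002,-0.003,0.787,-0.3,0.036,-0.0385,0,0.002,-0.003,0.787,-0.3]'

```text
clock: 9.85
eef_pos: [537.5, 76.5, 59.4]
tcp_rot: [-3.141, 0.004, 0.218]
contact_force: [0.6, -0.3, 0.2]
opening: 0.35
grasp_force: 0.0
```

Run:
```python
from t import *
now();goal(-98.5,-10.2,20,3)
```

```text
t 9.85 press [-100.    -9.4] z 59.4 yawp 3.2 F [ 0.6 -0.3  0.2] op 0.35
row [0.0016 0.001  0.0393] [-0.001  0.004  0.003]
```

send_rows --targets '[0.001,0.001,0.015,0,0.004,0,-0.3,0.001,0.001,0.028,0,0.004,0,-0.3,0.001,0.001,0.035,0,0.004,0,-0.3,0.001,0.001,0.0385,0,0.004,0,-0.3,0.001,0.001,0.0385,0,0.004,0,-0.3,0.001,0.001,0.0385,0,0.004,0,-0.3]'

```text
clock: 10.35
eef_pos: [538.9, 75.6, 21.6]
tcp_rot: [-3.141, -0.0, 0.216]
contact_force: [1.2, 0.1, -0.1]
opening: 0.351
grasp_force: 0.0
```

Run:
```python
from t import *
now();goal(-34,-6.7,20,3)
```

```text
t 10.35 press [-98.8 -10.5] z 21.6 yawp 3.1 F [ 1.2  0.1 -0.1] op 0.35
row [ 0.0649 -0.0003  0.0016] [-0.001 -0.     0.002]
```

send_rows --targets '[0.005,0,0.001,0,0,0,-0.3,0.013,0,0.001,0,0,0,-0.3,0.021,0,0.001,0,0,0,-0.3,0.027,0,0.001,0,0,0,-0.3,0.032,0,0.001,0,0,0,-0.3,0.037,0,0.001,0,0,0,-0.3,0.042,0,0.001,0,0,0,-0.3,0.046,0,0.001,0,0,0,-0.3,0.05,0,0.001,0,0,0,-0.3,0.05,0,0.001,0,0,0,-0.3]'

```text
clock: 11.18
eef_pos: [588.6, 86.4, 20.6]
tcp_rot: [-3.141, -0.001, 0.216]
contact_force: [1.4, -0.6, -0.3]
opening: 0.349
grasp_force: 0.1
```

Run:
```python
from t import *
now();f=bright("wrist",(150,60,400,260),140,47)
import pickle;pickle.dump(f,open("w3.pkl","wb"))
goal(-34,-6.7,20,3)
```

```text
t 11.18 press [-47.9  -7.8] z 20.6 yawp 3.1 F [ 1.4 -0.6 -0.3] op 0.35
wrist (150, 98, 208, 162) press [-4.2  6.9] [76.6 99.8]
wrist (150, 60, 249, 45) press [42.8 -2.6] [ 17.7 108.9]
row [ 0.0145 -0.0003  0.0005] [-0.001 -0.001  0.001]
```

send_rows --targets '[0.002,0,0.0005,0,0,0,-0.3,0.004,0,0.0005,0,0,0,-0.3,0.006,0,0.0005,0,0,0,-0.3,0.008,0,0.0005,0,0,0,-0.3,0.0095,0,0.0005,0,0,0,-0.3,0.011,0,0.0005,0,0,0,-0.3,0.0125,0,0.0005,0,0,0,-0.3,0.014,0,0.0005,0,0,0,-0.3,0.0145,0,0.0005,0,0,0,-0.3,0.0145,0,0.0005,0,0,0,-0.3]'

```text
clock: 12.07
eef_pos: [602.0, 89.4, 20.0]
tcp_rot: [-3.141, -0.001, 0.216]
contact_force: [-0.3, -0.6, 0.2]
opening: 0.351
grasp_force: 0.0
```

Run:
```python
from t import *
now();f=cam("wrist");import pickle;pickle.dump(f,open("w4.pkl","wb"))
g=cv2.cvtColor(f["color"],cv2.COLOR_BGR2GRAY)
e=cv2.Canny(g,40,110);k=np.zeros_like(e);k[60:275,170:390]=255;e&=k
p=np.column_stack(np.nonzero(e)[::-1])
for z,r0,n in((42,25,"coupon top@42"),(47,25,"coupon top@47"),(39.5,26.5,"nest rim")):
  w=np.array([w2p(onplane(f,u,v,z)) for u,v in p])
  L=sorted(((int(sum(abs(np.hypot(*(w-[x,y]).T)-r0)<.4)),x,y) for x in np.arange(-10,6,.5) for y in np.arange(-15,6,.5)),reverse=True)[:3];print(n,L)
```

```text
t 12.07 press [-34.3  -7. ] z 20.0 yawp 3.1 F [-0.3 -0.6  0.2] op 0.35
coupon top@42 [(187, np.float64(-5.0), np.float64(-5.5)), (176, np.float64(-5.0), np.float64(-6.0)), (158, np.float64(-0.5), np.float64(-5.0))]
coupon top@47 [(231, np.float64(-4.0), np.float64(-5.5)), (219, np.float64(-4.5), np.float64(-5.5)), (205, np.float64(-4.0), np.float64(-6.0))]
nest rim [(194, np.float64(-6.5), np.float64(-5.5)), (187, np.float64(-6.5), np.float64(-5.0)), (182, np.float64(-6.5), np.float64(-6.0))]
```

Not yet in; the coupon is about 2 mm short. Push on in 0.5 mm steps, watching the force.

send_rows --targets '[0.0005,0,0,0,0,0,-0.3,0.001,0,0,0,0,0,-0.3,0.0015,0,0,0,0,0,-0.3,0.002,0,0,0,0,0,-0.3,0.002,0,0,0,0,0,-0.3]'

```text
clock: 12.53
eef_pos: [604.0, 89.8, 20.1]
tcp_rot: [-3.141, -0.001, 0.216]
contact_force: [0.1, 0.7, -0.7]
opening: 0.349
grasp_force: 0.0
```

send_rows --targets '[0.0005,0,0,0,0,0,-0.3,0.001,0,0,0,0,0,-0.3,0.0015,0,0,0,0,0,-0.3,0.0015,0,0,0,0,0,-0.3]'

```text
clock: 12.87
eef_pos: [605.4, 90.1, 20.1]
tcp_rot: [-3.141, -0.001, 0.216]
contact_force: [-0.1, -1.0, -0.3]
opening: 0.346
grasp_force: 0.0
```

```bash
cat > circ.py <<'E'
from t import *
import pickle
def circ(f,ylo=-40,yhi=15):
    g=cv2.cvtColor(f["color"],cv2.COLOR_BGR2GRAY);e=cv2.Canny(g,40,110);p=np.column_stack(np.nonzero(e)[::-1])
    for z,r0,n in((42,25,"top@42"),(47,25,"top@47"),(39.5,26.5,"rim")):
        w=np.array([w2p(onplane(f,u,v,z)) for u,v in p]);w=w[(abs(w[:,0])<45)&(w[:,1]>ylo-30)&(w[:,1]<yhi+30)]
        L=sorted(((int(sum(abs(np.hypot(*(w-[x,y]).T)-r0)<.4)),float(x),float(y)) for x in np.arange(-10,6,.5) for y in np.arange(ylo,yhi,.5)),reverse=True)[:3];print(n,L)
E
python3 - <<'E'
from circ import *
now();f=cam("wrist");circ(f,-15,6)
E
```

```text
t 12.87 press [-30.8  -6.9] z 20.1 yawp 3.1 F [-0.1 -1.  -0.3] op 0.35
top@42 [(226, -4.0, -6.0), (219, -4.0, -5.5), (187, -4.0, -5.0)]
top@47 [(194, -1.0, -5.5), (189, 0.5, -4.5), (185, -1.0, -5.0)]
rim [(195, -3.5, -5.5), (179, -3.0, -5.5), (177, -2.0, -5.0)]
```

The circle fit switched from top@47 to top@42, and coupon and rim now agree within 0.7 mm, so it looks seated. I'll back off and check with a picture.

send_rows --targets '[-0.01,0,0,0,0,0,-0.3,-0.02,0,-0.01,0,0,0,-0.3,-0.03,0,-0.04,0,0,0,-0.3,-0.03,0,-0.08,0,0,0,-0.6,-0.03,0,-0.08,0,0,0,-1,-0.03,0,-0.08,0,0,0,-1,-0.03,0,-0.08,0,0,0,-1]'

```text
clock: 13.5
eef_pos: [575.4, 83.5, 99.9]
tcp_rot: [-3.141, -0.001, 0.216]
contact_force: [-0.8, -0.6, 0.4]
opening: -0.0
grasp_force: 0.0
```

Run:
```python
from circ import *
now();f=cam("wrist");circ(f,-15,6);s=cam("side")
a=cv2.resize(f["color"][20:260,150:410],(433,400));b=cv2.resize(s["color"][180:240,275:330],(367,400),interpolation=cv2.INTER_CUBIC)
cv2.imwrite("pics/l.png",np.hstack([a,b]));pickle.dump(f,open("w5.pkl","wb"))
```

```text
t 13.5 press [-61.5  -8.5] z 99.9 yawp 3.1 F [-0.8 -0.6  0.4] op -0.0
top@42 [(148, -4.5, -5.5), (147, -4.0, -6.0), (140, -4.5, -6.0)]
top@47 [(117, -1.0, -4.5), (115, -1.0, -5.0), (113, -3.5, -4.5)]
rim [(160, -3.0, -5.5), (154, -2.5, -5.5), (145, -2.5, -5.0)]
```

View pics/l.png

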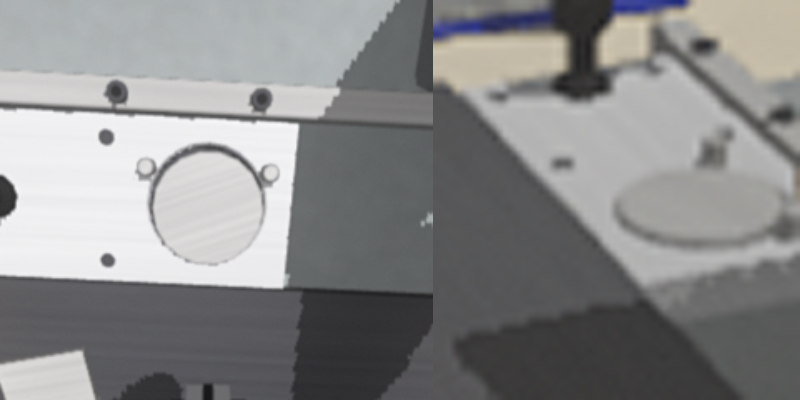

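The last picture (wrist half) shows the coupon inside the rim at crop (208,205), touching neither dowel, and the side half shows it lying level. The finger never jammed, which also fits a seated coupon. Now the knob: turn the tool so the pad sides push along -y, with the camera trailing.

Run:
```python
from circ import *
f=pickle.load(open("w5.pkl","rb"));print("knob top px",proj(f,np.r_[p2w([-1.5,90]),78.5]))
print(w2p(onplane(f,150+2,20+197/1.667,70)))
goal(-2,135,105,90)
```

```text
knob top px [120.86230225 137.4724412 ]
[-1.49399015 74.1712372 ]
row [ 0.0677 -0.1401 -0.0062] [-2.000e-03  1.000e-03 -1.517e+00]
```

send_rows --targets '[0.068,-0.14,-0.006,0,0,-1.517,-1,0.068,-0.14,-0.006,0,0,-1.517,-1,0.068,-0.14,-0.006,0,0,-1.517,-1,0.068,-0.14,-0.006,0,0,-1.517,-1,0.068,-0.14,-0.006,0,0,-1.517,-1,0.068,-0.14,-0.006,0,0,-1.517,-1,0.068,-0.14,-0.006,0,0,-1.517,-1,0.068,-0.14,-0.006,0,0,-1.517,-1,0.068,-0.14,-0.006,0,0,-1.517,-1,0.068,-0.14,-0.006,0,0,-1.517,-1,0.068,-0.14,-0.006,0,0,-1.517,-1,0.068,-0.14,-0.006,0,0,-1.517,-1]'

```text
clock: 14.6
eef_pos: [611.3, 234.6, 104.2]
tcp_rot: [-3.139, -0.0, 1.722]
contact_force: [0.1, -0.1, -0.4]
opening: 0.002
grasp_force: 0.0
```

Run:
```python
from circ import *
now();goal(-2,135,46,90)
f=cams.grab_frame("scene");h=cv2.cvtColor(f["color"],cv2.COLOR_BGR2GRAY)
```

```text
t 14.6 press [ -1.6 134.7] z 104.2 yawp 89.4 F [ 0.1 -0.1 -0.4] op 0.0
row [ 0.0003 -0.0003  0.0582] [-0.002 -0.    -0.011]
```

send_rows --targets '[0,0,0.02,0,0,-0.01,-1,0,0,0.04,0,0,-0.01,-1,0,0,0.052,0,0,-0.01,-1,0,0,0.058,0,0,-0.01,-1,0,0,0.058,0,0,-0.01,-1]'

```text
clock: 15.07
eef_pos: [611.0, 234.5, 46.0]
tcp_rot: [-3.138, 0.0, 1.724]
contact_force: [0.3, -0.6, 0.5]
opening: -0.003
grasp_force: 0.0
```

send_rows --targets '[-0.005,0,0,0,0,0,-1,-0.01,0,0,0,0,0,-1,-0.015,0,0,0,0,0,-1,-0.02,0,0,0,0,0,-1,-0.024,0,0,0,0,0,-1,-0.028,0,0,0,0,0,-1,-0.032,0,0,0,0,0,-1,-0.036,0,0,0,0,0,-1]'

```text
clock: 15.73
eef_pos: [618.4, 199.4, 48.6]
tcp_rot: [3.14, -0.001, 1.726]
contact_force: [0.9, 2.1, 2.0]
opening: -0.005
grasp_force: 1.4
```

Run:
```python
from circ import *
now()
```

```text
t 15.73 press [-0.3 98.8] z 48.6 yawp 89.6 F [0.9 2.1 2. ] op -0.0
```

send_rows --targets '[-0.004,0,0.002,0,0,0,-1,-0.009,0,0.002,0,0,0,-1,-0.014,0,0.002,0,0,0,-1,-0.019,0,0.002,0,0,0,-1,-0.024,0,0.002,0,0,0,-1,-0.028,0,0.002,0,0,0,-1,-0.03,0,0.002,0,0,0,-1,-0.03,0,0.002,0,0,0,-1]'

```text
clock: 16.4
eef_pos: [622.4, 169.0, 46.0]
tcp_rot: [-3.141, -0.0, 1.725]
contact_force: [0.5, -0.2, -0.3]
opening: 0.0
grasp_force: 0.1
```

Run:
```python
from circ import *
now();f=cam("side");cv2.imwrite("pics/s1.png",f["color"])
h=cv2.cvtColor(f["color"],cv2.COLOR_BGR2HSV);m=cv2.inRange(h,(0,0,150),(180,40,255));
for y in (-5,-25,-45,-65): print(y,[ (f["color"][int(v),int(u)].tolist()) for u,v in [proj(f,np.r_[p2w([0,y+d]),42]) for d in(-22,0,22,-30,30)]])
circ(f,-70,10)
```

```text
t 16.4 press [-1.3 68.2] z 46.0 yawp 89.6 F [ 0.5 -0.2 -0.3] op 0.0
-5 [[160, 163, 164], [179, 179, 180], [180, 180, 180], [154, 157, 157], [182, 182, 182]]
-25 [[92, 94, 95], [160, 163, 164], [179, 179, 180], [98, 100, 101], [179, 179, 180]]
-45 [[100, 101, 102], [107, 109, 109], [174, 175, 175], [91, 93, 93], [179, 180, 180]]
-65 [[114, 114, 114], [97, 98, 99], [142, 144, 145], [107, 107, 107], [154, 157, 157]]
top@42 [(12, -3.5, -55.0), (12, -6.0, -51.5), (11, -0.5, -46.5)]
top@47 [(14, -7.5, -63.5), (13, -5.5, -55.5), (13, -9.0, -63.0)]
rim [(18, -3.0, -48.5), (15, -3.0, -48.0), (14, -1.5, -46.0)]
```

The shuttle follows: the rim is at y'≈-48 with TCP at 68, matching the prediction. Continue to the stop.

send_rows --targets '[-0.005,0,0,0,0,0,-1,-0.011,0,0,0,0,0,-1,-0.017,0,0,0,0,0,-1,-0.023,0,0,0,0,0,-1,-0.029,0,0,0,0,0,-1,-0.035,0,0,0,0,0,-1,-0.041,0,0,0,0,0,-1,-0.047,0,0,0,0,0,-1,-0.053,0,0,0,0,0,-1,-0.058,0,0,0,0,0,-1,-0.062,0,0,0,0,0,-1,-0.065,0,0,0,0,0,-1]'

```text
clock: 17.45
eef_pos: [632.8, 105.0, 46.0]
tcp_rot: [3.141, -0.001, 1.726]
contact_force: [1.0, 2.5, -1.4]
opening: -0.0
grasp_force: 1.4
```

send_rows --targets '[-0.002,0,0,0,0,0,-1,-0.004,0,0,0,0,0,-1,-0.006,0,0,0,0,0,-1,-0.008,0,0,0,0,0,-1,-0.01,0,0,0,0,0,-1,-0.012,0,0,0,0,0,-1]'

```text
clock: 17.95
eef_pos: [634.6, 93.6, 46.1]
tcp_rot: [3.141, -0.001, 1.726]
contact_force: [1.4, 3.5, -1.3]
opening: 0.002
grasp_force: 1.4
```

Run:
```python
from circ import *
now()
```

```text
t 17.95 press [-1.4 -8.1] z 46.1 yawp 89.6 F [ 1.4  3.5 -1.3] op 0.0
```

Feel for the stop in 1 mm rows.

send_rows --targets '[-0.001,0,0,0,0,0,-1,-0.002,0,0,0,0,0,-1,-0.003,0,0,0,0,0,-1,-0.004,0,0,0,0,0,-1]'

```text
clock: 18.28
eef_pos: [635.0, 91.4, 46.1]
tcp_rot: [3.141, -0.003, 1.725]
contact_force: [-0.9, 15.2, -1.3]
opening: 0.001
grasp_force: 7.9
```

send_rows --targets '[-0.001,0,0,0,0,0,-1,-0.002,0,0,0,0,0,-1]'

```text
clock: 18.45
eef_pos: [635.1, 91.2, 46.2]
tcp_rot: [3.141, -0.006, 1.724]
contact_force: [-2.0, 24.6, -1.3]
opening: 0.002
grasp_force: 12.4
```

send_rows --targets '[-0.001,0,0,0,0,0,-1,-0.001,0,0,0,0,0,-1]'

```text
clock: 18.62
eef_pos: [635.0, 91.2, 46.2]
tcp_rot: [3.141, -0.007, 1.724]
contact_force: [-1.9, 25.1, -1.3]
opening: -0.002
grasp_force: 12.6
```

The stop is reached: 25 N and no more motion. Retreat and verify.

send_rows --targets '[0.005,0,0,0,0,0,-1,0.02,0,0,0,0,0,-1,0.04,0,0,0,0,0,-1,0.04,0,-0.03,0,0,0,-1,0.04,0,-0.07,0,0,0,-1,0.07,0,-0.1,0,0,0,-1,0.1,0,-0.1,0,0,0,-1,0.1,0,-0.1,0,0,0,-1]'

```text
clock: 19.28
eef_pos: [620.7, 190.1, 149.0]
tcp_rot: [3.136, -0.002, 1.727]
contact_force: [-0.9, 0.3, -0.9]
opening: -0.0
grasp_force: 0.0
```

Run:
```python
from circ import *
now()
for n in("scene","side"):
    f=cam(n);hs=cv2.cvtColor(f["color"],cv2.COLOR_BGR2HSV)
    print(n,"knob px",proj(f,np.r_[p2w([-1.5,-35]),78.5]).round(),"nest px",proj(f,np.r_[p2w([-1.5,-130]),42]).round());circ(f,-140,-110)
    g=hs[...,2].copy()
    # knob: dark blob on bright shuttle near prediction
    u,v=proj(f,np.r_[p2w([-1.5,-35]),70]).astype(int);w=g[v-10:v+14,u-12:u+13]<60;ys,xs=np.nonzero(w[:10]);print("knob col",u-12+xs.mean(),"pred",u)
    m=cv2.inRange(hs,(165,60,90),(180,200,255))
    for c in cv2.findContours(m,cv2.RETR_EXTERNAL,cv2.CHAIN_APPROX_NONE)[0]:
        if 20<cv2.contourArea(c)<600 and abs(c.reshape(-1,2).mean(0)[1]-245)<35: print("pink",cv2.boundingRect(c))
f=bright("scene",(180,180,225,215),115,47)
```

```text
t 19.28 press [ 0.5 89.3] z 149.0 yawp 89.7 F [-0.9  0.3 -0.9] op -0.0
scene knob px [281. 165.] nest px [332. 196.]
top@42 [(20, 1.5, -126.0), (20, -6.0, -130.0), (19, 1.0, -126.0)]
top@47 [(24, -5.0, -126.0), (21, -8.5, -130.5), (20, -4.5, -126.0)]
rim [(24, 0.0, -126.0), (21, 0.0, -126.5), (20, 0.0, -127.0)]
knob col 278.1808510638298 pred 281
pink (332, 233, 15, 13)
side knob px [322. 199.] nest px [345. 239.]
top@42 [(15, -2.0, -138.0), (14, -1.5, -130.5), (13, 1.5, -124.5)]
top@47 [(15, -6.0, -138.0), (14, -3.0, -132.0), (13, -3.0, -139.0)]
rim [(16, 0.0, -125.0), (14, -2.0, -124.0), (13, 4.0, -119.0)]
knob col 323.8688524590164 pred 321
pink (280, 270, 19, 6)
pink (282, 244, 15, 16)
scene (189, 188, 30, 19) press [-96.6  67. ] [42.5 42. ]
```

Shuttle home, dropper upright, square in place. One numeric check that the coupon was seated, from the stored wrist frame: apparent radius and tilt.

Run:
```python
from circ import *
from scipy.optimize import least_squares
def fit(f,z,c0,tag):
    g=cv2.GaussianBlur(cv2.cvtColor(f["color"],cv2.COLOR_BGR2GRAY),(3,3),0).astype(float)
    W=[]
    for a in np.radians(np.arange(0,360,3)):
        rr=np.arange(21.5,27,.2);val=[]
        for q in rr:
            u,v=proj(f,np.r_[p2w(c0+q*np.array([np.cos(a),np.sin(a)])),z]);val.append(cv2.getRectSubPix(g.astype(np.float32),(1,1),(u,v))[0,0])
        d=abs(np.gradient(val));i=np.argmax(d>max(6,.5*d.max()))   # first strong edge from inside
        if d.max()>6: W.append(c0+rr[i]*np.array([np.cos(a),np.sin(a)]))
    W=np.array(W);s=least_squares(lambda p:np.hypot(W[:,0]-p[0],W[:,1]-p[1])-p[2],[*c0,25],loss="soft_l1",f_scale=.3)
    print(tag,z,s.x.round(2),"res",np.median(abs(s.fun)).round(2),len(W))
fit(pickle.load(open("w2.pkl","rb")),47,np.array([-46.4,-7.4]),"table ref")
for z,x in((42,-4.2),(44,-3.2),(47,-1.5)): fit(pickle.load(open("w5.pkl","rb")),z,np.array([x,-5.6]),"nest")
```

```text
table ref 47 [-46.74  -8.06  23.97] res 0.09 94
nest 42 [-4.67 -5.94 24.47] res 0.34 85
nest 44 [-4.62 -5.93 24.37] res 0.3 86
nest 47 [-4.   -5.77 23.75] res 0.24 85
```

The radius test alone can't separate the two heights. The near-vertical wrist view puts the coupon 1.5–2 mm from nest centre. The pads travelled about 2.5 mm beyond where an unseated coupon would have sat, with no force. Only a coupon dropped below the tips fits that. Handing in.

```bash
python3 -c "
from h import *
now();print(r.sign_off())"
```

```text
t 19.43 press [-1.6 85. ] z 145.7 yawp 89.7 F [-0.   0.3 -0.5] op 0.0
the job is handed in; nothing more can be done
None
```

I handed the job in at 19.4 s: the coupon was slid into the nest and the shuttle pushed to its stop (25 N, no further motion). The square coupon and dropper were undisturbed. That the coupon lies fully flat in the nest is inferred from the wrist view and the force-free final push, because the radius check for it was inconclusive.

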